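Change the batch of spot plates on the warm-air dryer

TASK

The spot plates leaning on the running warm-air dryer are dry and the washed ones stand in the draining rack: change the batch. Flip the heat switch off and then the fan switch off, lean the dried plates back on the wire rest of the empty cooling stand and the washed plates on the wire rest of the dryer, each with its foot in the trough and side by side, then flip the fan on again and last the heat: the heat must never be on without the fan. Leave the petri dish in front of them where it is.

Things in the scene. Friction and masses are not known exactly. Their poses are not given: they have to be found in the camera images.
- dryer: White warm-air dryer, 160 (x) x 180 (y) x 45 mm plinth, fixed; origin under its middle, -x its front. Along y on top runs a trough: floor at z 48, lip 12 high with inner face at x -23, then a wire rest tilted back 20 deg (top towards +x), rails 166 long, top rail at x 16, z 98. A plate leaning snugly on it has its centre at x 7, z 97 mm, tilt 20 deg; room for two, centres at y +40 and -40. Outlet hood behind, 76 high
- fan_switch (a joint): Toggle switch of the fan: plain steel bat, about 9 mm thick at its end, at the left of the dryer's front panel. Bat 34 mm long from its pivot at x -55, y +45, z 51 mm in the dryer's frame; it swings along the dryer's y. 0 = off, leaning 0.3 rad to the right (-y); 0.6 = on, leaning 0.3 rad to the left (+y). An over-centre spring throws it to the nearer side; about 2 N at its tip flips it
- heat_switch (a joint): Toggle switch of the heat: flat black paddle (13 x 7.5 mm), at the right of the dryer's front panel. Bat 34 mm long from its pivot at x -55, y -45, z 51 mm in the dryer's frame; it swings along the dryer's y. 0 = off, leaning 0.3 rad to the right (-y); 0.6 = on, leaning 0.3 rad to the left (+y). An over-centre spring throws it to the nearer side; about 2 N at its tip flips it
- fan_switch_tip (a point): Point in the bat of the fan switch, 2.5 mm below its end
- heat_switch_tip (a point): Point in the paddle of the heat switch, 2.5 mm below its end
- cooling_stand: Bare wire stand on an aluminium base 94 x 176 mm, loose, 1 kg, empty at the start; origin under its middle, -x its front. Same trough and wire rest as the dryer's: trough floor at z 11, lip 12 high with inner face at x -23, rest tilted back 20 deg (top towards +x), top rail at x 16, z 61. A plate leaning snugly on it has its centre at x 7, z 60 mm, tilt 20 deg; room for two, centres at y +40 and -40
- drain_rack: White drip tray 80 x 178 x 16 mm with two wire hurdles 52 mm high along y, loose, 0.8 kg; origin under its middle. The washed plates stand upright between the hurdles, broad faces towards +-x, feet 4 mm above the bench, near y +40 and -40 mm
- plate_a_centre (a point): Dried spot plate, may be absent: white porcelain slab 10 (x) x 64 (y) x 100 (z) mm, 150 g, six wells on its -x face; point at its centre, its z axis points up along the slab. Leans on the dryer's wire rest at the start (left place)
- plate_b_centre (a point): Dried spot plate, same size and axes as plate_a, may be absent; leans on the dryer's wire rest at the start (right place)
- plate_c_centre (a point): Washed spot plate, same size and axes as plate_a, may be absent; stands upright in the draining rack at the start (its +y place)
- plate_d_centre (a point): Washed spot plate, same size and axes as plate_a, may be absent; stands upright in the draining rack at the start (its -y place)
- petri: Petri dish 61 mm wide, 14 mm high, bystander; origin under its middle
There are look-alikes about, which are no part of the job. Leave any yellow look-alike of the part that bears plate_d_centre alone.

How it is judged:
By the outcome, as a careful person would: the job done as asked, in the order asked, and still so for the second after the job is handed in, with the robot touching nothing.
Of plate_a, plate_b, plate_c, plate_d only 3 to 4 are there at a start; the rules pass over those that are not, and their reading is None.
At some moment in a run one of drain_rack may be knocked a few centimetres aside while the robot is not near it.
It also fails if it takes over 200 s, if anything falls off the work surface, if the arm or the gripper's body presses on something with over 40 N, if the wrist force passes 120 N, or if a joint passes its speed limit or range.

ROBOT

A 7-joint arm with a two-finger parallel gripper is mounted at the origin on a cart in front of the work surface, level with it; the furniture and walls round the work are solid. World frame = base frame: x ahead of the robot, y to its left, z up, the work surface at z = 0. Lengths are in m, angles in rad, forces in N, time in s.
With the tool pointing down it reaches from about 0.35 to 0.9 m from the base axis. Payload 8.1 kg.
Tool frame: the origin (TCP) lies where the fingers leave the gripper's body, on its centre line; the fingertips stand 66 mm ahead of it and the grasp point (between the pads) lies 47 mm ahead of it (arm.tip_reach is the distance from the TCP to the fingertips, in m); z points along the fingers, y is the direction in which the jaws open and shut (so a half turn about z gives the same grasp; the last joint's range is limited). The gripper opens to 92 mm and grips with 3 to 60 N. Pads are 19 mm wide; open, the fingers measure 130 mm over their backs; the gripper's body (75 mm by 190 mm) begins 47 mm behind the grasp point.
Start: joints at [1.136, 0.434, 0.025, 1.573, -0.012, 1.134, -0.075], TCP at [0.204, -0.591, 0.292] pointing down, gripper open.
Joint ranges: [-2.62, 2.62], [-0.44, 2.09], [-1.27, 1.32], [0.08, 2.57], [-1.32, 4.46], [0.12, 2], [-2.74, 2.74]. Speed limits (rad/s): [2.22, 2.22, 3.01, 3.01, 3.14, 3.14, 3.14].

INTERFACE

Orientations are given as a rotation vector (axis times angle).
In Python, from cell import arm gives the robot as it stands.
- The arm moves only by the tool carry_out, never from a script. Its argument "plan" is a list of rows, each a list of 5 numbers: the shift along the world's x, y, z in cm, then the turn about the world's z in rad, then the finger opening in cm, from 0 to 9.18. In form: [[tx, ty, tz, spin, fingers], ...]. A call has 1 to 20 rows; each row is the pose to reach, as a shift and turn from the pose measured when the call began; what a row does not reach only later rows make up. A row lasts 1/10 s, in which the tool goes at most 50 mm and 8.59 degrees, less where a joint would pass 70% of its speed; a pose out of reach is approached as far as the arm can. A call with a gripper value outside its range is refused whole. The fingers move at their own pace and stop on an object; "squeeze" is the grip in N (left out, the last holds). Time passes only in rows, so rows that repeat a pose let the fingers close. It gives the time, the measured TCP pose, the force and the opening at its end, in the units of the state.
- arm.observe(): the state, without advancing time (a new reading comes with each control period).
- arm.get_image(name): name is "side" or "top"; returns (picture, depth): 400x640x3 uint8, red, green, blue; 400x640 float32, m along the optical axis (not along the pixel's ray), 0 where there is no reading.
- arm.get_calibration(name): a dict with "intrinsics" (3x3 intrinsics, pixels), "D" ([k1, k2, p1, p2, k3] as OpenCV has them; the pictures are not rectified), "rvec" (rotation vector, rad) and "tvec" (3), from world to camera coordinates, as OpenCV has them. Camera axes: x right, y down, z forward; pixel columns grow to the right and rows downward; lengths in m; the calibration is good to about 2 mm. A picture is of the moment at which its call begins. get_calibration takes no time and is no camera call.
- arm.sign_off(): hands the job in, once; it reports no verdict.
The state is a dict: "clock": time; "joints": joint angles; "dq": joint speeds; "joint_efforts": joint torques, N m; "position": TCP position; "ee_rot": TCP orientation; "force": force on the tool from outside, world axes, zero at the start; "ft_torque": the same for the moment, N m; "width": opening from 0.0 (shut) to 1.0 (fully open).
Only numpy, scipy, OpenCV 4.12 (cv2) and the standard library are available. Lean on these libraries where they do the work, as an engineer would, in place of code of your own. Each camera call takes 0.05 s, during which the arm holds its last target. There are 200 camera calls.

## Working session

There is one attempt and no reset: what is moved stays moved. The work goes in short steps, Python scripts to look and compute and a tool call to move; the robot and the scene stay as the last step left them, time stands still between calls to the robot, and variables do not carry over. Pictures are saved under pics/ and viewed, about 12 in all and at most 16, crops included, and the job is handed in when it is done.

Besides the shell and the picture viewer there is one more tool, called after "Request:" as name(argument=value, ...) on one line, values as JSON. carry_out: Moves the arm, as the interface text tells. Its arguments: {"type":"object","properties":{"plan":{"type":"array"},"squeeze":{"type":"number"}},"required":["plan"]}

```bash
ls; mkdir -p pics; cat > h.py <<'E'
import numpy as np, cv2
from cell import arm
def grab(n):
    im,d=arm.get_image(n); c=arm.get_calibration(n)
    return im,d,c
def save(im,f): cv2.imwrite('pics/'+f,im[:,:,::-1])
def cloud(d,c):
    K=np.array(c['intrinsics'],float);D=np.array(c['D'],float)
    v,u=np.mgrid[:d.shape[0],:d.shape[1]]
    p=cv2.undistortPoints(np.stack([u,v],-1).reshape(-1,1,2).astype(float),K,D).reshape(d.shape+(2,))
    P=np.dstack([p[...,0]*d,p[...,1]*d,d])
    R=cv2.Rodrigues(np.array(c['rvec'],float))[0]
    W=(P-np.array(c['tvec'],float).reshape(3))@R
    W[d==0]=np.nan
    return W
def proj(p,c):
    return cv2.projectPoints(np.array(p,float).reshape(-1,3),np.array(c['rvec'],float),np.array(c['tvec'],float),np.array(c['intrinsics'],float),np.array(c['D'],float))[0].reshape(-1,2)
E
python3 - <<'E'
from h import *
for n in('side','top'):
    im,d,c=grab(n); save(im,n+'0.png'); W=cloud(d,c); np.savez(n+'0.npz',im=im,d=d,W=W)
    R=cv2.Rodrigues(np.array(c['rvec'],float))[0]
    print(n,-R.T@np.array(c['tvec']).reshape(3),c['intrinsics'][0][0],R[2])
s=arm.observe();print(s['position'],s['ee_rot'],s['clock'],s['width'],s['force'])
E
```

```text
pics
side [-0.04467467  0.71916903  0.51858337] 503.9391921419881 [ 0.45497587 -0.81390978 -0.36131401]
top [ 0.411823   -0.22644765  1.06266515] 473.84140590273086 [ 0.08023773  0.02833053 -0.99637307]
[ 0.20341102 -0.59058816  0.29153841] [-3.09715339e+00 -5.18445405e-01  5.97673001e-04] 0.1 0.9994972009605154 [0.551472   0.51271313 0.25126993]
```

View pics/side0.png

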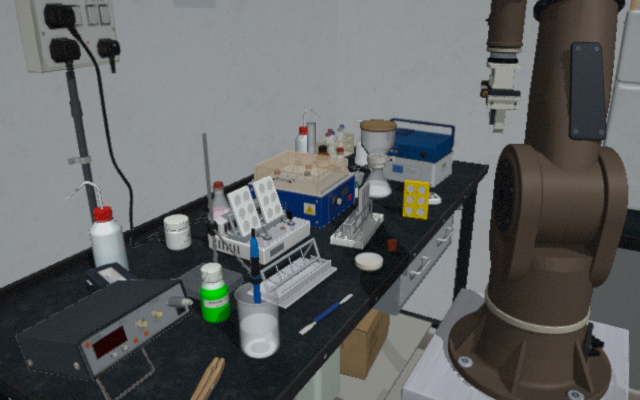

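View pics/top0.png

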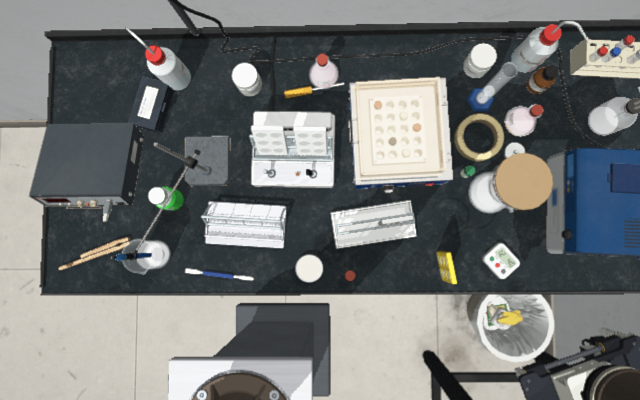

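```bash
python3 - <<'E'
import numpy as np,cv2
t=np.load('top0.npz');s=np.load('side0.npz')
a=cv2.resize(t['im'][100:260,195:425],(800,556),interpolation=cv2.INTER_CUBIC)
b=cv2.resize(s['im'][165:310,200:400],(800,580),interpolation=cv2.INTER_CUBIC)
cv2.imwrite('pics/tc0.png',a[:,:,::-1]);cv2.imwrite('pics/sc0.png',b[:,:,::-1])
W=t['W']
for p in[(253,113),(333,113),(333,186),(252,186),(203,243),(284,247),(207,203),(286,206),(333,247),(415,238),(331,209),(412,202),(309,268),(297,173),(313,174),(447,268)]: print(p,W[p[1],p[0]].round(3))
E
```

```text
(253, 113) [ 0.703 -0.027 -0.002]
(333, 113) [ 0.699 -0.211  0.001]
(333, 186) [ 0.529 -0.21   0.023]
(252, 186) [ 0.534 -0.026  0.001]
(203, 243) [ 0.406  0.085 -0.001]
(284, 247) [ 0.396 -0.098 -0.002]
(207, 203) [ 0.496  0.077 -0.001]
(286, 206) [ 0.488 -0.103 -0.   ]
(333, 247) [ 0.395 -0.208 -0.002]
(415, 238) [ 0.414 -0.391  0.001]
(331, 209) [ 0.48  -0.205  0.002]
(412, 202) [ 0.494 -0.387 -0.004]
(309, 268) [ 0.35  -0.156  0.015]
(297, 173) [ 0.555 -0.133  0.052]
(313, 174) [ 0.552 -0.168  0.058]
(447, 268) [ 0.352 -0.442  0.084]
```

View pics/tc0.png

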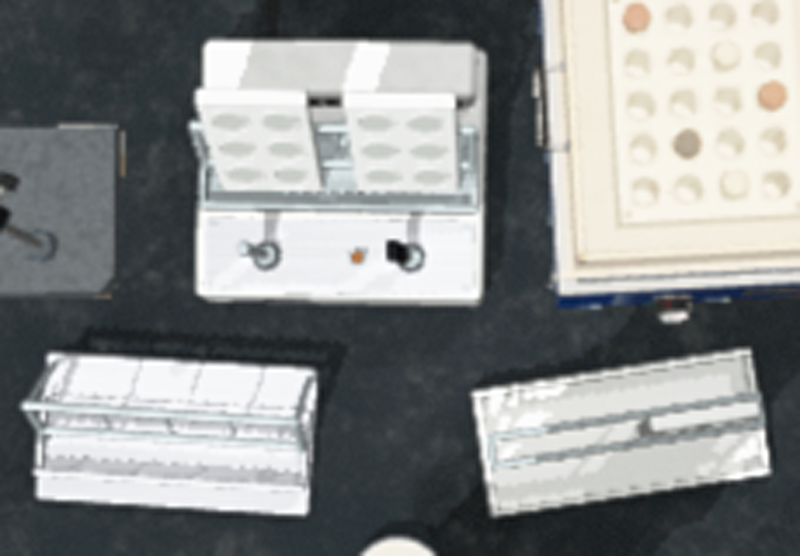

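View pics/sc0.png

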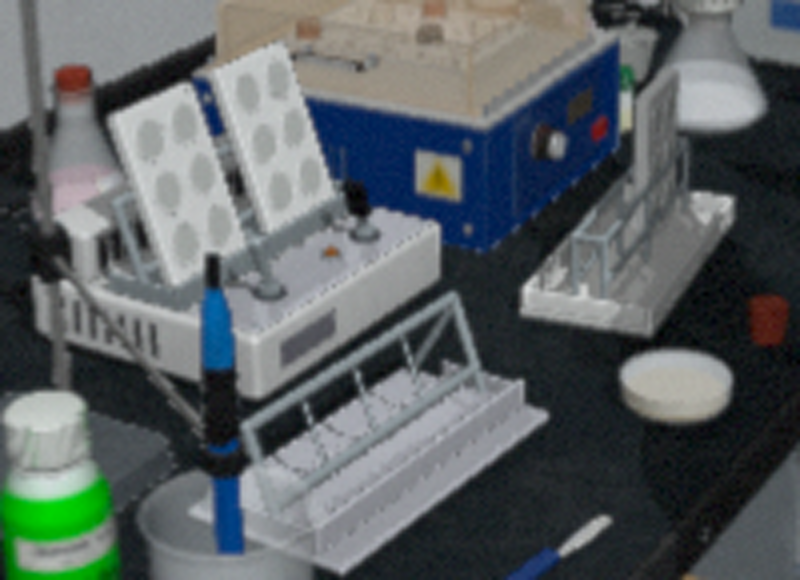

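```bash
cat >> h.py <<'E'
def rect(W,m):
    m=cv2.morphologyEx(m.astype(np.uint8),cv2.MORPH_OPEN,np.ones((3,3)))
    n,l,st,_=cv2.connectedComponentsWithStats(m); k=1+np.argmax(st[1:,4])
    P=W[l==k][:,:2].astype(np.float32); (cx,cy),(w,h),a=cv2.minAreaRect(P*1000)
    a=a if w<h else a-90   # angle of short side (x axis)
    a=(a+90)%180-90
    return np.round([cx,cy,min(w,h),max(w,h),a],1)
def box(W,x0,x1,y0,y1,z0,z1):
    return (W[...,0]>x0)&(W[...,0]<x1)&(W[...,1]>y0)&(W[...,1]<y1)&(W[...,2]>z0)&(W[...,2]<z1)
E
python3 - <<'E'
from h import *
t=np.load('top0.npz');s=np.load('side0.npz');W=t['W'];V=s['W'];im=t['im'].astype(int)
br=im.min(2)>150
print('dryer plinth',rect(W,box(W,.5,.75,-.25,.02,.035,.056)))
print('front strip',rect(W,box(W,.5,.585,-.25,.02,.035,.056)))
print('stand',rect(W,box(W,.37,.53,-.13,.12,-.01,.03)&br))
print('rack',rect(W,box(W,.37,.53,-.43,-.18,-.01,.04)&(im.min(2)>120)))
for nm,b in(('dry plates top',(.58,.7,-.25,.02,.11,.17)),('rack plate',(.4,.5,-.43,-.18,.07,.13)),('switch',(.53,.58,-.22,0,.065,.1)),('hood',(.65,.75,-.25,.02,.06,.1))):
  for n,X,I in(('top',W,t['im']),('side',V,s['im'])):
    m=box(X,*b); P=X[m]
    if len(P): print(nm,n,len(P),P.min(0).round(3),P.max(0).round(3),P.mean(0).round(3))
for n,X in(('top',W),('side',V)):
  m=box(X,.3,.85,-.75,.35,.12,.6);N,l,st,_=cv2.connectedComponentsWithStats(m.astype(np.uint8))
  for k in range(1,N):
    if st[k,4]>15: P=X[l==k];print(n,st[k,:2],st[k,4],P.min(0).round(3),P.max(0).round(3))
E
```

```text
dryer plinth [ 556.5 -121.7   54.7  178.3   -1.5]
front strip [ 556.1 -121.7   54.   178.3   -1.5]
stand [427.7 -11.9  55.8 174.1  -3.9]
rack [ 419.6 -300.9   29.7  179.6    8.2]
dry plates top top 928 [ 0.608 -0.249  0.11 ] [ 0.655 -0.049  0.147] [ 0.626 -0.132  0.131]
dry plates top side 795 [ 0.607 -0.25   0.11 ] [ 0.655 -0.048  0.146] [ 0.624 -0.123  0.128]
rack plate top 177 [ 0.442 -0.372  0.072] [ 0.46  -0.308  0.109] [ 0.45  -0.34   0.101]
rack plate side 168 [ 0.439 -0.373  0.07 ] [ 0.457 -0.306  0.106] [ 0.447 -0.332  0.09 ]
switch top 69 [ 0.547 -0.166  0.066] [ 0.56  -0.064  0.087] [ 0.554 -0.126  0.078]
switch side 82 [ 0.545 -0.166  0.065] [ 0.56  -0.063  0.085] [ 0.553 -0.123  0.075]
hood top 1216 [ 0.65  -0.249  0.06 ] [ 0.75  -0.002  0.09 ] [ 0.673 -0.122  0.074]
hood side 337 [ 0.65 -0.25  0.06] [0.75  0.002 0.092] [ 0.689 -0.08   0.071]
top [171   0] 113 [0.837 0.037 0.171] [0.85  0.072 0.262]
top [535  21] 534 [ 0.784 -0.701  0.12 ] [ 0.834 -0.623  0.21 ]
top [125  27] 459 [0.767 0.127 0.12 ] [0.83  0.193 0.209]
top [491  62] 416 [ 0.711 -0.56   0.12 ] [ 0.742 -0.
[... 184 characters left out ...]
0.637 -0.135  0.147]
top [111 143] 660 [0.374 0.056 0.121] [0.595 0.191 0.311]
top [574 148] 3848 [ 0.38 -0.75  0.12] [ 0.589 -0.682  0.148]
top [488 153] 2891 [ 0.462 -0.605  0.148] [ 0.565 -0.503  0.217]
side [39  0] 3801 [0.811 0.01  0.175] [0.85  0.169 0.535]
side [42 30] 17 [0.845 0.159 0.473] [0.85  0.168 0.485]
side [298 108] 366 [ 0.708 -0.704  0.12 ] [ 0.83  -0.527  0.208]
side [360 119] 1678 [ 0.378 -0.75   0.12 ] [ 0.564 -0.5    0.215]
side [202 134] 1088 [0.372 0.06  0.12 ] [0.595 0.197 0.309]
side [252 150] 2208 [ 0.537 -0.438  0.12 ] [ 0.731 -0.132  0.146]
side [ 66 181] 521 [0.763 0.132 0.12 ] [0.829 0.193 0.209]
side [227 185] 300 [ 0.618 -0.113  0.12 ] [ 0.639 -0.048  0.146]
```

```bash
python3 - <<'E'
from h import *
t=np.load('top0.npz');s=np.load('side0.npz');W=t['W'];V=s['W'];im=t['im'].astype(int)
def allrect(X,m):
    P=X[cv2.morphologyEx(m.astype(np.uint8),cv2.MORPH_OPEN,np.ones((2,2)))>0][:,:2].astype(np.float32)*1000
    return np.round(np.r_[sum(cv2.minAreaRect(P),start=()) if 0 else np.hstack([np.ravel(q) for q in cv2.minAreaRect(P)])],1), np.round(cv2.boxPoints(cv2.minAreaRect(P)),0).tolist()
for th in(110,140): 
  print('stand',allrect(W,box(W,.37,.53,-.13,.12,-.01,.02)&(im.min(2)>th)))
  print('rack',allrect(W,box(W,.37,.53,-.43,-.18,-.01,.025)&(im.min(2)>th)))
# top rails
for nm,b in(('stand rail',(.4,.55,-.13,.12,.05,.075)),('dry plinth all',(.5,.72,-.25,.0,.035,.09))):
  for n,X in(('top',W),('side',V)):
    P=X[box(X,*b)];print(nm,n,len(P),allrect(X,box(X,*b)))
# plates orientation rects
for nm,b in(('pa',(.58,.7,-.12,.0,.13,.16)),('pb',(.58,.7,-.22,-.13,.13,.16)),('pd',(.4,.5,-.43,-.25,.07,.13))):
  print(nm,allrect(W,box(W,*b)))
# retort
for z0 in np.arange(.02,.32,.03):
  P=V[box(V,.35,.72,.03,.25,z0,z0+.03)];
  if len(P): print(z0.round(2),len(P),P.min(0).round(3),P.max(0).round(3))
I=s['im'][120:260,180:290];I2=t['im'][130:280,100:260]
a=cv2.resize(I,None,fx=3.6,fy=3.6,interpolation=3)[:504];b=cv2.resize(I2,None,fx=2.5,fy=2.5,interpolation=3)
o=np.zeros((504,800,3),np.uint8);o[:,:396]=a[:504,:396];o[:375,400:800]=b;cv2.imwrite('pics/ret.png',o[:,:,::-1])
E
```

```text
stand (array([444.6, -14.3, 176.4,  95.7,  86. ]), [[391.0, -99.0], [486.0, -106.0], [499.0, 70.0], [403.0, 77.0]])
rack (array([nan, nan,  0.,  0.,  0.]), [[nan, nan], [nan, nan], [nan, nan], [nan, nan]])
stand (array([444.8, -13.6, 175. ,  95. ,  86.1]), [[391.0, -98.0], [486.0, -104.0], [498.0, 71.0], [403.0, 77.0]])
rack (array([ 443. , -300.6,   80.2,  181.8,    8. ]), [[391.0, -216.0], [416.0, -396.0], [495.0, -385.0], [470.0, -205.0]])
stand rail top 245 (array([455.7, -10.3, 178.9,   8. ,  85.8]), [[445.0, -99.0], [453.0, -100.0], [466.0, 79.0], [458.0, 79.0]])
stand rail side 237 (array([485.8, -66.1, 277.7,  76.2,  86.4]), [[439.0, -202.0], [515.0, -207.0], [532.0, 70.0], [456.0, 75.0]])
dry plinth all top 4800 (array([ 655.2, -171.8,    0. ,  114.4,    0. ]), [[655.0, -115.0], [655.0, -229.0], [655.0, -229.0], [655.0, -115.0]])
dry plinth all side 2774 (array([559.8,   3.1, 201. , 485.6,  21.5]), [[377.0, 192.0], [555.0, -260.0], [742.0, -186.0], [565.0, 266.0]])
pa (array([636.9, -83.2,  61.8,  27.9,  87.4]), [[622.0, -113.0], [649.0, -115.0], [652.0, -53.0], [624.0, -52.0]])
pb (array([ 627.7, -168.8,   26.8,   64.1,   13.7]), [[607.0, -141.0], [622.0, -203.0], [648.0, -197.0], [633.0, -135.0]])
pd (array([ 449.3, -346.3,   10.8,   73.9,    9.2]), [[438.0, -311.0], [450.0, -384.0], [461.0, -382.0], [449.0, -309.0]])
0.02 1388 [0.35 0.03 0.02] [0.72  0.247 0.05 ]
0.05 1605 [0.35  0.031 0.05 ] [0.67 0.25 0.08]
0.08 1985 [0.35  0.071 0.08 ] [0.613 0.25  0.11 ]
0.11 491 [0.372 0.06  0.11 ] [0.595 0.249 0.14 ]
0.14 217 [0.374 0.072 0.14 ] [0.572 0.196 0.17 ]
0.17 210 [0.374 0.071 0.17 ] [0.573 0.195 0.2  ]
0.2 99 [0.379 0.07  0.2  ] [0.572 0.192 0.229]
0.23 61 [0.565 0.07  0.231] [0.573 0.079 0.26 ]
0.26 53 [0.564 0.07  0.261] [0.571 0.078 0.289]
0.29 44 [0.564 0.07  0.29 ] [0.571 0.078 0.309]
```

View pics/ret.png

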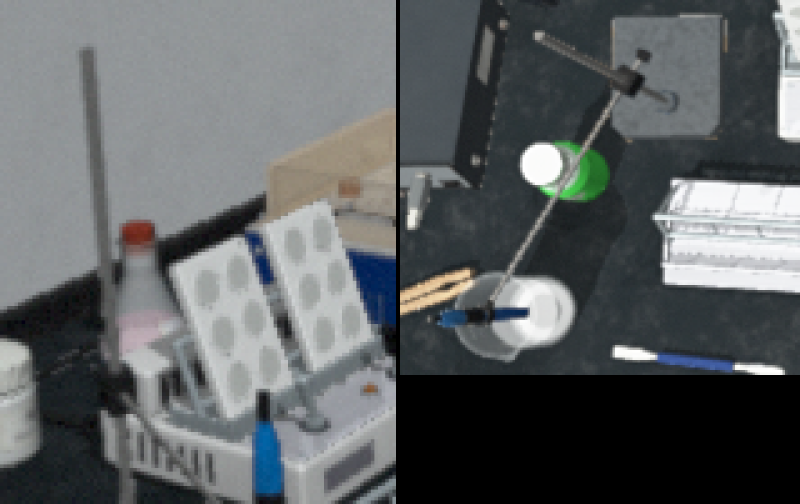

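Request:
carry_out(plan=[[0,0,5,0,0],[0,0,5,0,0],[35.1,46.9,5,-0.36,0],[35.1,46.9,5,-0.36,0],[35.1,46.9,5,-0.36,0],[35.1,46.9,5,-0.36,0],[35.1,46.9,5,-0.36,0],[35.1,46.9,5,-0.36,0],[35.1,46.9,5,-0.36,0],[35.1,46.9,5,-0.36,0],[35.1,46.9,5,-0.36,0],[35.1,46.9,5,-0.36,0],[35.1,46.9,5,-0.36,0],[35.1,46.9,5,-0.36,0],[35.1,46.9,5,-0.36,0],[35.1,46.9,5,-0.36,0],[35.1,46.9,5,-0.36,0],[35.1,46.9,5,-0.36,0]], squeeze=25)

```text
clock: 1.9
position: [0.5537, -0.1232, 0.3416]
ee_rot: [-3.14, 0.048, 0.001]
force: [0.2, 0.1, -0.2]
width: 0.005
```

Request:
carry_out(plan=[[0,0.1,-5,0,0],[0,0.1,-10,0,0],[0,0.1,-14,0,0],[0,0.1,-17,0,0],[0,0.1,-19,0,0],[0,0.1,-20.5,0,0],[0,0.1,-20.5,0,0],[0,-0.6,-20.5,0,0],[0,-1.2,-20.5,0,0],[0,-1.8,-20.5,0,0],[0,-2.4,-20.5,0,0],[0,-2.7,-20.5,0,0],[0,-2.7,-20.5,0,0],[0,-1.5,-20.5,0,0],[0,0,-20.5,0,0],[0,0,-18,0,0],[0,0,-14,0,0],[0,0,-9,0,0],[0,0,-9,0,0]])

```text
clock: 3.8
position: [0.557, -0.1213, 0.258]
ee_rot: [-3.141, 0.045, -0.016]
force: [0.8, 0.1, -0.2]
width: 0.001
```

```bash
cat >> h.py <<'E'
def sw(tag):
    im,d,c=grab('side'); V=cloud(d,c)
    from math import sin,cos
    for n,yy in(('fan',.045),('heat',-.045)):
        P=V[box(V,.54,.568,-.122+yy-.03,-.122+yy+.03,.066,.095)]
        print(n,len(P),P.mean(0).round(4) if len(P) else None,'pivot y',round(-.1217+yy,4))
    a=cv2.resize(im[165:310,200:400],(800,580),interpolation=3); cv2.imwrite('pics/%s.png'%tag,a[:,:,::-1])
E
python3 -c "
from h import *
sw('s1')"
```

```text
fan 30 [ 0.5544 -0.0671  0.0769] pivot y -0.0767
heat 56 [ 0.5513 -0.1713  0.0757] pivot y -0.1667
```

Request:
carry_out(plan=[[-0.1,3,0,0,4],[-0.1,5.4,0,0,4],[-0.1,5.4,0,0,4],[-0.1,5.4,0,0,4],[-0.1,5.4,-4,0,4],[-0.1,5.4,-8,0,4],[-0.1,5.4,-11,0,4],[-0.1,5.4,-12.2,0,4],[-0.1,5.4,-12.2,0,4],[-0.1,4.6,-12.2,0,4],[-0.1,3.9,-12.2,0,4],[-0.1,3.2,-12.2,0,4],[-0.1,2.6,-12.2,0,4],[-0.1,2.3,-12.2,0,4],[-0.1,2.3,-12.2,0,4],[-0.1,3.4,-12.2,0,4],[-0.1,3.4,-9,0,4],[-0.1,3.4,-5,0,4],[-0.1,3.4,0,0,4],[-0.1,3.4,0,0,4]])

```text
clock: 5.85
position: [0.5576, -0.0868, 0.2614]
ee_rot: [3.14, -0.045, 0.026]
force: [0.9, 0.0, -0.1]
width: 0.437
```

```bash
python3 -c "
from h import *
sw('s2')"
```

```text
fan 34 [ 0.5542 -0.0824  0.0762] pivot y -0.0767
heat 53 [ 0.5517 -0.1717  0.076 ] pivot y -0.1667
```

View pics/s2.png

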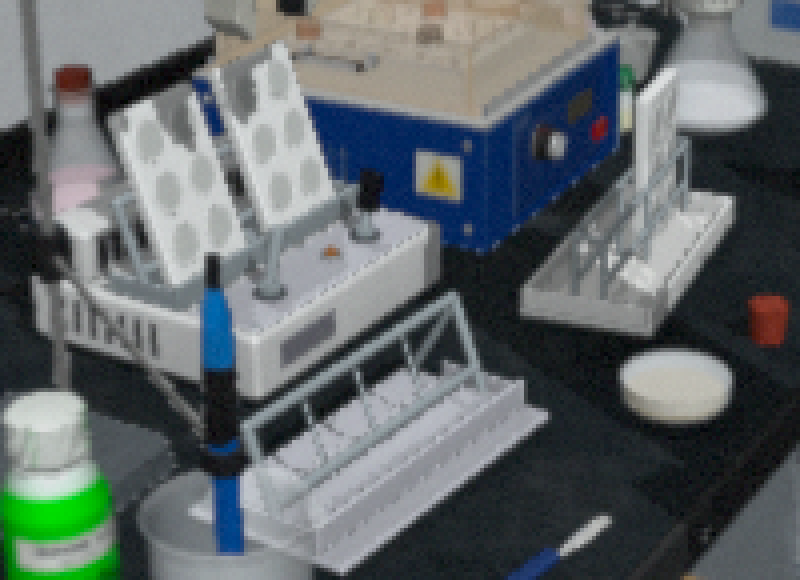

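Request:
carry_out(plan=[[2,-4,1,0.78,9.18],[4,-8,1,1.573,9.18],[4,-8,1,1.573,9.18],[4,-8,1,1.573,9.18],[4,-8,1,1.573,9.18],[4,-8,1,1.573,9.18],[4,-8,1,1.573,9.18],[4,-8,1,1.573,9.18],[4,-8,1,1.573,9.18],[4,-8,1,1.573,9.18],[4,-8,1,1.573,9.18],[4,-8,1,1.573,9.18],[4,-8,1,1.573,9.18],[4,-8,1,1.573,9.18],[4,-8,1,1.573,9.18]])

```text
clock: 7.4
position: [0.5963, -0.1667, 0.2681]
ee_rot: [-2.245, -2.185, -0.015]
force: [-0.8, -0.7, -0.5]
width: 1.001
```

```bash
python3 - <<'E'
from h import *
from scipy.spatial.transform import Rotation as R
s=arm.observe();print(s['position'].round(4) if hasattr(s['position'],'round') else s['position'],R.from_rotvec(s['ee_rot']).as_matrix().round(3),np.round(s['joints'],2))
E
```

```text
[ 0.5963 -0.1667  0.2681] [[ 0.027  1.     0.   ]
 [ 1.    -0.027  0.013]
 [ 0.013  0.    -1.   ]] [ 0.55  0.51 -0.54  1.58  0.26  1.13 -0.07]
```

Request:
carry_out(plan=[[0.1,0,-3,0,9.18],[0.1,0,-6,0,9.18],[0.1,0,-8,0,9.18],[0.1,0,-9.2,0,9.18],[0.1,0,-9.2,0,9.18],[0.1,0,-9.2,0,7],[0.1,0,-9.2,0,6],[0.1,0,-9.2,0,5],[0.1,0,-9.2,0,4],[0.1,0,-9.2,0,3],[0.1,0,-9.2,0,2],[0.1,0,-9.2,0,1.4],[0.1,0,-9.2,0,0.6],[0.1,0,-9.2,0,0.6],[0.1,0,-9.2,0,0.6]], squeeze=20)

```text
clock: 8.9
position: [0.5972, -0.1667, 0.176]
ee_rot: [-2.245, -2.185, -0.014]
force: [0.1, 0.1, 0.2]
width: 0.183
```

Request:
carry_out(plan=[[0,0,0,0,0.6],[0,0,0,0,0.6],[0,0,0,0,0.6],[0,0,0,0,0.6]])

```text
clock: 9.3
position: [0.5972, -0.1667, 0.176]
ee_rot: [-2.245, -2.185, -0.014]
force: [-0.2, 0.0, -0.7]
width: 0.107
```

```bash
python3 - <<'E'
from h import *
im,d,c=grab('side'); a=cv2.resize(im[125:245,190:350],(800,600),interpolation=3); save(a,'g1.png')
E
```

```text
(no output)
```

View pics/g1.png

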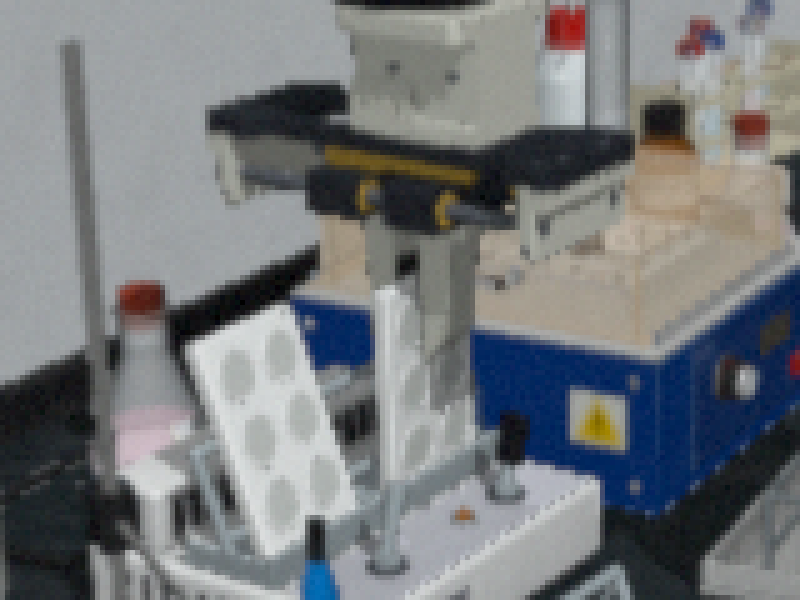

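Request:
carry_out(plan=[[0,0,2,0,0.6],[0,0,5,0,0.6],[0,0,8,0,0.6],[-4,0,8,0,0.6],[-8,1,8,0,0.6],[-12,5,8,-0.04,0.6],[-15,9,8,-0.04,0.6],[-16.9,11.4,8,-0.04,0.6],[-16.9,11.4,8,-0.04,0.6],[-16.9,11.4,8,-0.04,0.6],[-16.9,11.4,5,-0.04,0.6],[-16.9,11.4,2,-0.04,0.6],[-16.9,11.4,0,-0.04,0.6],[-16.9,11.4,0,-0.04,0.6]])

```text
clock: 10.75
position: [0.4275, -0.0537, 0.1738]
ee_rot: [-2.287, -2.135, -0.011]
force: [-0.6, 0.7, -1.1]
width: 0.109
```

```bash
python3 - <<'E'
from h import *
im,d,c=grab('side'); a=cv2.resize(im[165:285,225:385],(800,600),interpolation=3); save(a,'g2.png')
V=cloud(d,c);im2,d2,c2=grab('top');W=cloud(d2,c2)
m=box(W,.37,.53,-.13,.12,-.01,.02)&(im2.min(2)>140)
P=W[cv2.morphologyEx(m.astype(np.uint8),cv2.MORPH_OPEN,np.ones((2,2)))>0][:,:2].astype(np.float32)*1000
print(cv2.minAreaRect(P))
E
```

```text
((459.8362731933594, -77.63953399658203), (125.47920227050781, 57.60307693481445), 40.28057098388672)
```

View pics/g2.png

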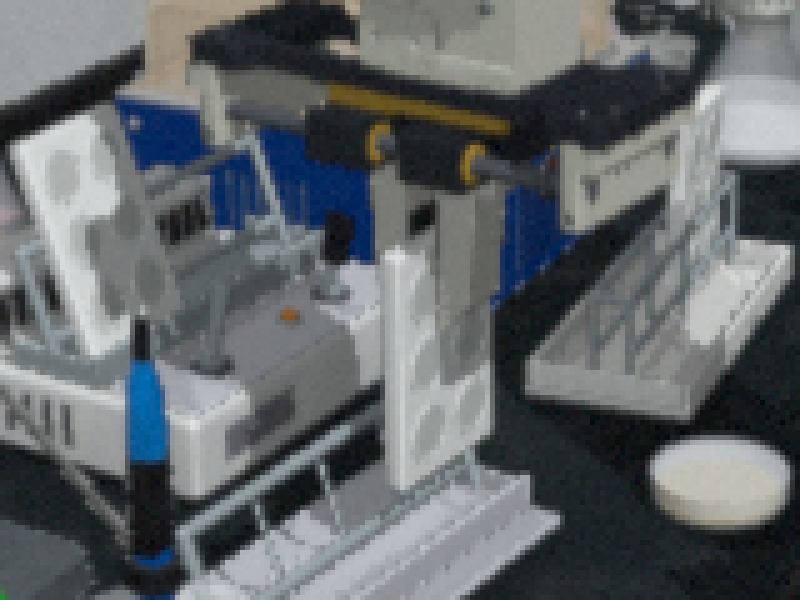

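Request:
carry_out(plan=[[0,0,-1.5,0,0.6],[0,0,-2.6,0,0.6],[0,0,-3.1,0,0.6],[0,0,-3.4,0,0.6],[0,0,-3.4,0,0.6]])

```text
clock: 11.35
position: [0.4289, -0.0532, 0.1422]
ee_rot: [-2.289, -2.138, -0.014]
force: [-0.0, -0.4, -3.1]
width: 0.11
```

Request:
carry_out(plan=[[0,0,-0.2,0,0.6],[0,0,-0.3,0,0.6],[0,0,-0.3,0,0.6]])

```text
clock: 11.65
position: [0.429, -0.0532, 0.1393]
ee_rot: [-2.289, -2.138, -0.015]
force: [-0.4, -0.9, -0.9]
width: 0.109
```

Request:
carry_out(plan=[[0,0,-0.1,0,1.6],[0,0,-0.1,0,2.2],[0,0,-0.1,0,2.4],[0.5,0,-0.1,0,2.7],[1,0,-0.1,0,3],[1.5,-0.1,-0.1,0,3.4],[2,-0.1,-0.1,0,3.8],[2.5,-0.1,-0.1,0,4.2],[2.9,-0.2,-0.1,0,4.2],[3.2,-0.2,-0.1,0,4.2],[3.5,-0.2,-0.1,0,4.2],[3.8,-0.2,-0.1,0,4.2],[3.8,-0.2,-0.1,0,4.2]])

```text
clock: 12.95
position: [0.4674, -0.0551, 0.1383]
ee_rot: [-2.289, -2.138, -0.015]
force: [-0.3, 0.6, 0.4]
width: 0.461
```

```bash
python3 - <<'E'
from h import *
im,d,c=grab('side'); a=cv2.resize(im[165:285,225:385],(800,600),interpolation=3); save(a,'g3.png')
E
```

```text
(no output)
```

View pics/g3.png

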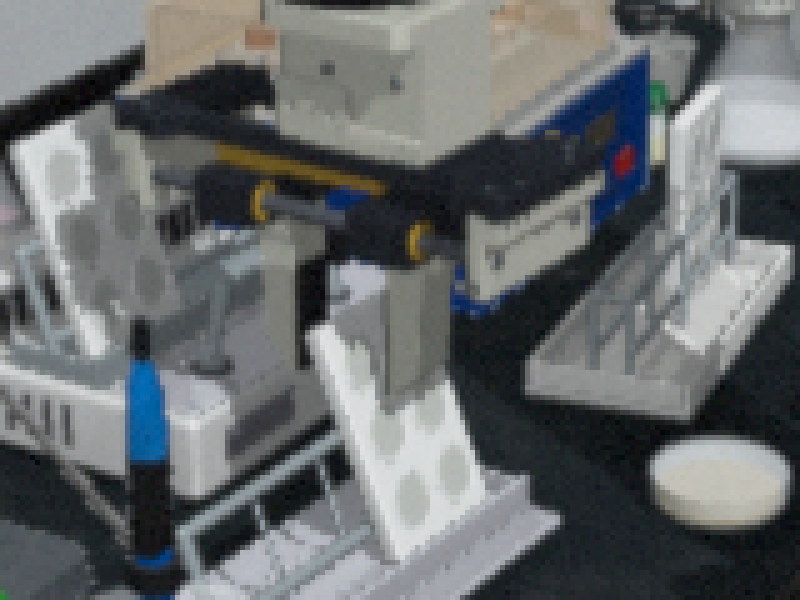

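Request:
carry_out(plan=[[0,0,2,0,4.2],[0,0,5,0,4.2],[0,0,9,0,6],[0,0,13,0,9.18],[4,-1,13,0.04,9.18],[8,-2,13,0.04,9.18],[13.2,-2.6,13,0.04,9.18],[13.2,-2.6,13,0.04,9.18],[13.2,-2.6,13,0.04,9.18],[13.2,-2.6,13,0.04,9.18]])

```text
clock: 14.0
position: [0.598, -0.0807, 0.268]
ee_rot: [-2.244, -2.183, -0.013]
force: [-0.2, -0.1, 1.3]
width: 0.995
```

```bash
python3 - <<'E'
from h import *
from scipy.spatial.transform import Rotation as R
s=arm.observe();print(R.from_rotvec(s['ee_rot']).as_matrix().round(3).tolist())
im,d,c=grab('side');V=cloud(d,c);im2,d2,c2=grab('top');W=cloud(d2,c2)
for n,X in(('top',W),('side',V)):
  for nm,b in(('pb now',(.4,.53,-.11,.07,.08,.125)),('pa',(.58,.65,-.12,-.03,.11,.16))):
    P=X[box(X,*b)];print(n,nm,len(P),P.min(0).round(3) if len(P) else'',P.max(0).round(3) if len(P) else'')
E
```

```text
[[0.027, 1.0, -0.002], [1.0, -0.027, 0.013], [0.013, -0.002, -1.0]]
top pb now 11 [ 0.449 -0.086  0.084] [ 0.464 -0.084  0.108]
top pa 170 [ 0.617 -0.114  0.11 ] [ 0.637 -0.08   0.146]
side pb now 376 [ 0.446 -0.085  0.08 ] [ 0.469 -0.02   0.109]
side pa 414 [ 0.612 -0.115  0.11 ] [ 0.64  -0.047  0.146]
```

Request:
carry_out(plan=[[0,0,-3,0,9.18],[0,0,-6,0,9.18],[0,0,-8,0,9.18],[0,0,-9.2,0,9.18],[0,0,-9.2,0,9.18],[0,0,-9.2,0,7],[0,0,-9.2,0,6],[0,0,-9.2,0,5],[0,0,-9.2,0,4],[0,0,-9.2,0,3],[0,0,-9.2,0,2],[0,0,-9.2,0,1.4],[0,0,-9.2,0,0.6],[0,0,-9.2,0,0.6],[0,0,-9.2,0,0.6],[0,0,-9.2,0,0.6],[0,0,-9.2,0,0.6],[0,0,-9.2,0,0.6],[0,0,-9.2,0,0.6]], squeeze=20)

```text
clock: 16.0
position: [0.598, -0.0809, 0.1765]
ee_rot: [-2.245, -2.184, -0.013]
force: [0.8, -1.7, -0.7]
width: 0.11
```

Request:
carry_out(plan=[[0,0,2,0,0.6],[0,0,5,0,0.6],[0,0,9,0,0.6],[-4,0,10,0,0.6],[-8,1,10,0,0.6],[-12,2,10,-0.04,0.6],[-16,4,10,-0.04,0.6],[-16.4,8,10,-0.04,0.6],[-16.4,10.8,10,-0.04,0.6],[-16.4,10.8,10,-0.04,0.6],[-16.4,10.8,10,-0.04,0.6],[-16.4,10.8,6,-0.04,0.6],[-16.4,10.8,3,-0.04,0.6],[-16.4,10.8,0,-0.04,0.6],[-16.4,10.8,0,-0.04,0.6]])

```text
clock: 17.5
position: [0.4319, 0.0255, 0.1735]
ee_rot: [-2.286, -2.135, -0.005]
force: [-0.9, -1.1, -1.4]
width: 0.108
```

```bash
python3 - <<'E'
from h import *
im,d,c=grab('side');V=cloud(d,c)
P=V[box(V,.4,.47,-.02,.08,.06,.14)&(im.min(2)>100)];print(P.min(0).round(3),P.max(0).round(3))
a=cv2.resize(im[165:285,205:365],(800,600),interpolation=3); save(a,'g4.png')
E
```

```text
[ 0.407 -0.005  0.06 ] [0.463 0.072 0.14 ]
```

View pics/g4.png

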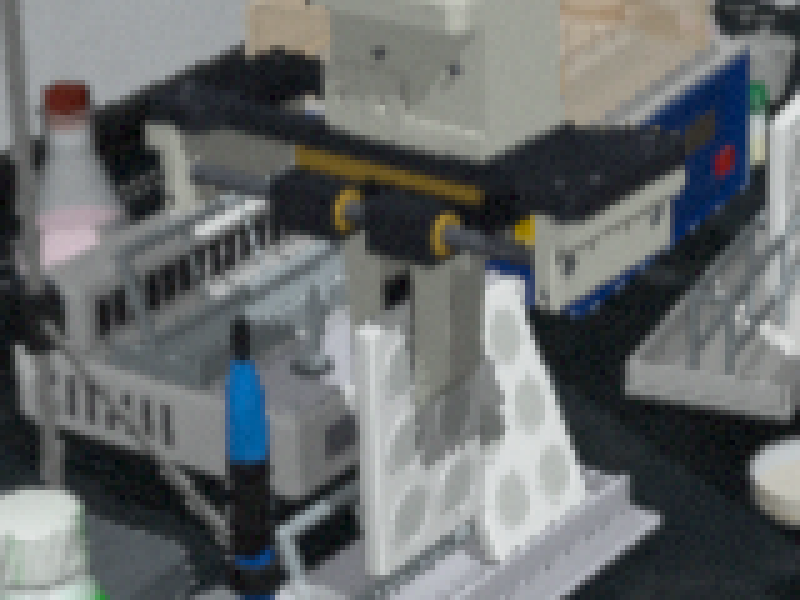

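Request:
carry_out(plan=[[0.1,0.1,-1.5,0,0.6],[0.1,0.1,-2.6,0,0.6],[0.1,0.1,-3.2,0,0.6],[0.1,0.1,-3.5,0,0.6],[0.1,0.1,-3.5,0,0.6],[0.1,0.1,-3.5,0,0.6]])

```text
clock: 18.15
position: [0.4342, 0.0271, 0.1408]
ee_rot: [-2.287, -2.136, -0.009]
force: [-0.8, -0.3, -2.0]
width: 0.106
```

Request:
carry_out(plan=[[0,0,-0.2,0,0.6],[0,0,-0.2,0,1.6],[0,0,-0.2,0,2.2],[0,0,-0.2,0,2.4],[0.5,0,-0.2,0,2.7],[1,0,-0.2,0,3],[1.5,-0.1,-0.2,0,3.4],[2,-0.1,-0.2,0,3.8],[2.5,-0.1,-0.2,0,4.2],[2.9,-0.2,-0.2,0,4.2],[3.2,-0.2,-0.2,0,4.2],[3.5,-0.2,-0.2,0,4.2],[3.8,-0.2,-0.2,0,4.2],[3.8,-0.2,-0.2,0,4.2]])

```text
clock: 19.55
position: [0.4727, 0.0252, 0.1389]
ee_rot: [-2.287, -2.136, -0.01]
force: [-0.3, -0.2, 0.1]
width: 0.458
```

Request:
carry_out(plan=[[0,0,2,0,4.2],[0,0,5,0,4.2],[0,0,9,0,4.2],[0,0,13,0,4.2],[0,-5,13,0,4.2],[0,-10,13,0,4.2],[-1,-15,13,0,5],[-2,-20,13,0,5],[-2,-25,13,0,5],[-2,-25,13,0,5]])

```text
clock: 20.55
position: [0.4509, -0.2322, 0.2683]
ee_rot: [-2.299, -2.126, -0.006]
force: [-0.5, 0.1, -1.4]
width: 0.543
```

```bash
cat > m.py <<'E'
from h import *
import sys
from scipy.spatial.transform import Rotation as R
s=arm.observe();print(R.from_rotvec(s['ee_rot']).as_matrix().round(3).tolist())
out=[]
for n in('top','side'):
  im,d,c=grab(n);X=cloud(d,c); out.append(im)
  for nm,b in(('pb',(.43,.53,-.11,-.013,.08,.125)),('pa',(.43,.53,-.004,.065,.08,.125)),('dryer pl',(.6,.65,-.24,0,.11,.16)),('pd',(.38,.53,-.45,-.2,.07,.13))):
    P=X[box(X,*b)]
    if len(P): print(n,nm,len(P),P.min(0).round(3),P.max(0).round(3))
  if n=='top':
    m=box(X,.34,.56,-.46,-.16,-.01,.025)&(im.min(2)>140)
    P=X[cv2.morphologyEx(m.astype(np.uint8),cv2.MORPH_OPEN,np.ones((2,2)))>0][:,:2]
    P=P[~np.isnan(P).any(1)].astype(np.float32)*1000
    print('rack',cv2.minAreaRect(P))
a=cv2.resize(out[0][100:260,195:425],(800,556),interpolation=3);save(a,sys.argv[1]+'t.png')
a=cv2.resize(out[1][165:310,200:400],(800,580),interpolation=3);save(a,sys.argv[1]+'s.png')
E
python3 m.py m1
```

```text
[[0.078, 0.997, -0.004], [0.997, -0.078, 0.01], [0.01, -0.005, -1.0]]
top pb 307 [ 0.447 -0.086  0.08 ] [ 0.469 -0.023  0.11 ]
top pa 285 [ 0.452 -0.004  0.08 ] [0.476 0.057 0.108]
top pd 106 [ 0.38  -0.445  0.07 ] [ 0.53  -0.347  0.107]
rack ((452.7063293457031, -375.740478515625), (39.89858627319336, 84.20399475097656), 86.81204986572266)
side pb 374 [ 0.446 -0.087  0.08 ] [ 0.468 -0.02   0.107]
side pa 429 [ 0.451 -0.004  0.08 ] [0.476 0.058 0.107]
side pd 396 [ 0.381 -0.443  0.07 ] [ 0.53  -0.256  0.106]
```

View pics/m1s.png

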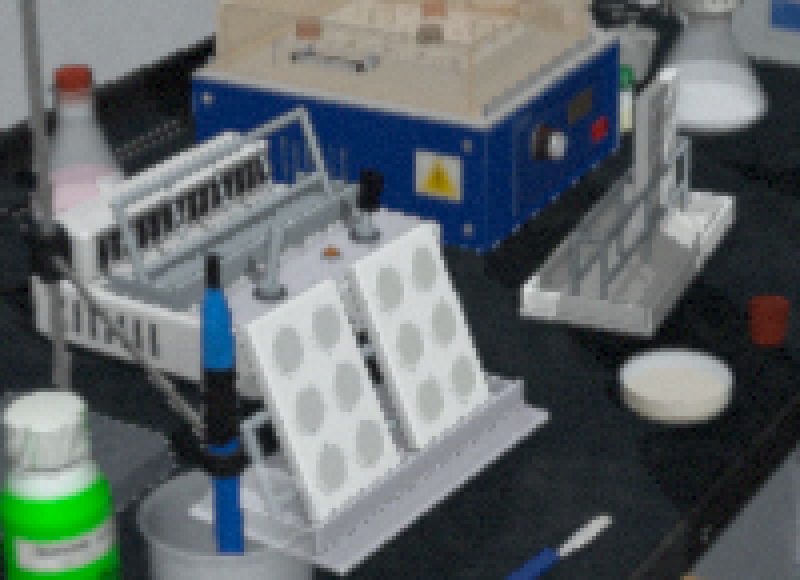

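Request:
carry_out(plan=[[0,-4,0,0.1,5],[-0.1,-8,0,0.218,5],[-0.1,-10.8,0,0.218,5],[-0.1,-10.8,0,0.218,5],[-0.1,-10.8,0,0.218,5],[-0.1,-10.8,0,0.218,5]])

```text
clock: 21.25
position: [0.4519, -0.3315, 0.2687]
ee_rot: [-2.041, -2.371, -0.009]
force: [0.7, 0.6, 0.2]
width: 0.549
```

```bash
python3 - <<'E'
from h import *
from scipy.spatial.transform import Rotation as R
s=arm.observe();print(s['position'],R.from_rotvec(s['ee_rot']).as_matrix().round(3).tolist())
V0=np.load('side0.npz')['W']
im,d,c=grab('side');V=cloud(d,c)
for X in(V0,V):
  P=X[box(X,.4,.5,-.42,-.26,.07,.125)];print(len(P),P.min(0).round(3),P.max(0).round(3),P.mean(0).round(4))
  for z in (.05,.06,.07): 
    P=X[box(X,.4,.5,-.29,-.2,z,z+.01)];print(z,len(P))
a=cv2.resize(im[130:260,310:470],(738,600),interpolation=3);save(a,'g5.png')
E
```

```text
[ 0.45190408 -0.33146585  0.26869422] [[-0.149, 0.989, -0.006], [0.989, 0.149, 0.013], [0.014, -0.004, -1.0]]
168 [ 0.439 -0.373  0.07 ] [ 0.457 -0.306  0.106] [ 0.4467 -0.3322  0.0904]
0.05 74
0.06 0
0.07 0
169 [ 0.44  -0.371  0.07 ] [ 0.456 -0.306  0.106] [ 0.4466 -0.3319  0.0905]
0.05 76
0.06 0
0.07 0
```

View pics/g5.png

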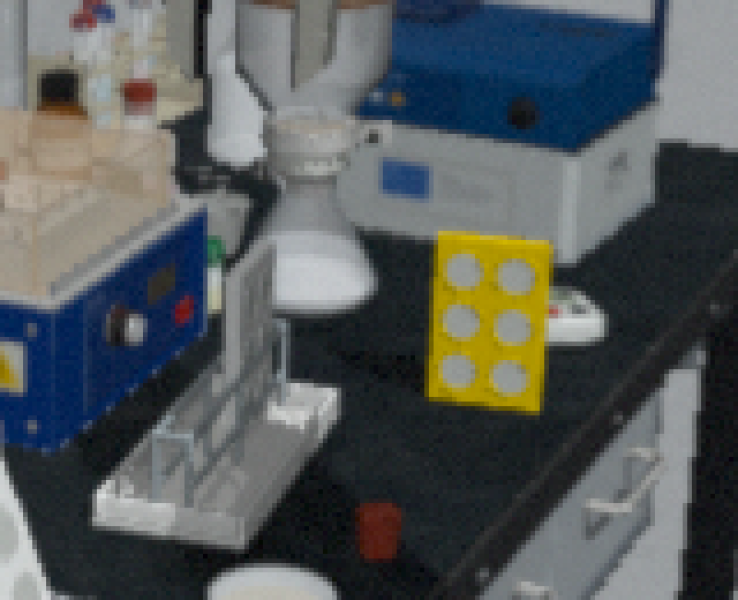

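Request:
carry_out(plan=[[-0.2,-0.8,-3,0,5],[-0.2,-0.8,-6,0,5],[-0.2,-0.8,-9,0,5],[-0.2,-0.8,-11.5,0,5],[-0.2,-0.8,-13,0,5],[-0.2,-0.8,-13.7,0,5],[-0.2,-0.8,-13.7,0,5],[-0.2,-0.8,-13.7,0,3],[-0.2,-0.8,-13.7,0,2],[-0.2,-0.8,-13.7,0,1.2],[-0.2,-0.8,-13.7,0,0.6],[-0.2,-0.8,-13.7,0,0.6],[-0.2,-0.8,-13.7,0,0.6],[-0.2,-0.8,-13.7,0,0.6],[-0.2,-0.8,-13.7,0,0.6]], squeeze=20)

```text
clock: 22.8
position: [0.4502, -0.3397, 0.132]
ee_rot: [-2.041, -2.372, -0.009]
force: [1.4, -0.2, 1.8]
width: 0.108
```

Request:
carry_out(plan=[[0,0,2,0,0.6],[0,0,6,0,0.6],[0,0,11,0,0.6],[0,0,16,0,0.6],[3,4,16,-0.05,0.6],[6,8,16,-0.1,0.6],[9,12,16,-0.175,0.6],[12,15,16,-0.175,0.6],[14.6,17.7,16,-0.175,0.6],[14.6,17.7,16,-0.175,0.6],[14.6,17.7,16,-0.175,0.6],[14.6,17.7,12,-0.175,0.6],[14.6,17.7,9,-0.175,0.6],[14.6,17.7,9,-0.175,0.6],[14.6,17.7,9,-0.175,0.6]])

```text
clock: 24.3
position: [0.5955, -0.1639, 0.2222]
ee_rot: [-2.242, -2.183, -0.009]
force: [0.6, 0.3, -1.3]
width: 0.111
```

```bash
python3 - <<'E'
from h import *
from scipy.spatial.transform import Rotation as R
s=arm.observe();print(s['position'],R.from_rotvec(s['ee_rot']).as_matrix().round(3).tolist())
im,d,c=grab('side');V=cloud(d,c)
P=V[box(V,.57,.62,-.21,-.11,.08,.14)&(im.min(2)>100)];print(len(P),P.min(0).round(3),P.max(0).round(3))
a=cv2.resize(im[125:245,190:350],(800,600),interpolation=3); save(a,'g6.png')
E
```

```text
[ 0.59548069 -0.16385674  0.22221938] [[0.027, 1.0, -0.005], [1.0, -0.027, 0.013], [0.013, -0.005, -1.0]]
345 [ 0.585 -0.197  0.094] [ 0.6   -0.129  0.14 ]
```

View pics/g6.png

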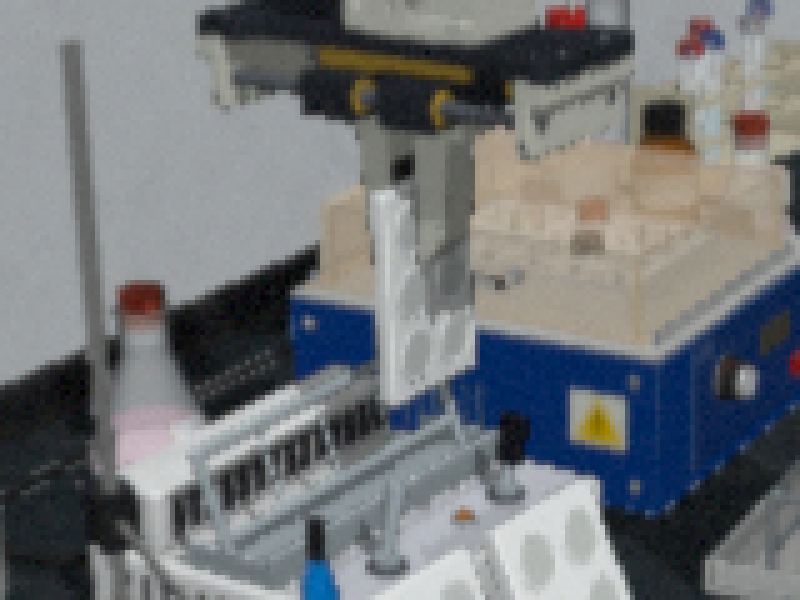

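Request:
carry_out(plan=[[0,0,-1.5,0,0.6],[0,0,-3,0,0.6],[0,0,-4,0,0.6],[0,0,-4.6,0,0.6],[0,0,-4.6,0,0.6],[0,0,-4.6,0,0.6]])

```text
clock: 24.95
position: [0.5964, -0.1634, 0.1772]
ee_rot: [-2.242, -2.184, -0.011]
force: [-0.9, 0.5, -0.6]
width: 0.109
```

Request:
carry_out(plan=[[0,0,-0.1,0,0.6],[0,0,-0.1,0,1.6],[0,0,-0.1,0,2.2],[0,0,-0.1,0,2.4],[0.5,0,-0.1,0,2.7],[1,0,-0.1,0,3],[1.5,0,-0.1,0,3.4],[2,0,-0.1,0,3.8],[2.5,-0.1,-0.1,0,4.2],[2.9,-0.1,-0.1,0,4.2],[3.2,-0.1,-0.1,0,4.2],[3.5,-0.1,-0.1,0,4.2],[3.8,-0.1,-0.1,0,4.2],[3.8,-0.1,-0.1,0,4.2]])

```text
clock: 26.35
position: [0.6348, -0.1643, 0.1761]
ee_rot: [-2.242, -2.184, -0.012]
force: [0.3, 0.2, 0.5]
width: 0.458
```

Request:
carry_out(plan=[[0,0,2,0,4.2],[0,0,5,0,4.2],[0,0,9,0,4.2],[-4,0,10,0,2],[-8,4,10,0,0],[-8,4,10,-0.8,0],[-8,4,10,-1.57,0],[-8,4,10,-1.57,0],[-8,4,10,-1.57,0],[-8,4,10,-1.57,0],[-8,4,10,-1.57,0],[-8,4,10,-1.57,0],[-8,4,10,-1.57,0],[-8,4,10,-1.57,0],[-8,4,10,-1.57,0],[-8,4,10,-1.57,0],[-8,4,10,-1.57,0],[-8,4,10,-1.57,0]])

```text
clock: 28.15
position: [0.5547, -0.1242, 0.2762]
ee_rot: [-3.139, 0.036, -0.021]
force: [-0.8, 0.0, 0.7]
width: 0.007
```

```bash
python3 m.py m2; python3 -c "
from h import *
sw('s3')"
```

```text
[[1.0, -0.023, 0.013], [-0.023, -1.0, 0.002], [0.013, -0.003, -1.0]]
top dryer pl 256 [ 0.621 -0.197  0.12 ] [ 0.64  -0.137  0.145]
top pd 182 [ 0.38  -0.445  0.07 ] [ 0.53  -0.257  0.104]
rack ((428.6442565917969, -269.9394836425781), (114.07788848876953, 259.0225830078125), 19.289138793945312)
side pb 372 [ 0.447 -0.088  0.08 ] [ 0.47  -0.02   0.108]
side pa 428 [ 0.449 -0.003  0.08 ] [0.477 0.059 0.108]
side dryer pl 334 [ 0.612 -0.198  0.11 ] [ 0.638 -0.132  0.143]
side pd 226 [ 0.38  -0.443  0.07 ] [ 0.53  -0.253  0.101]
fan 34 [ 0.5543 -0.0826  0.0761] pivot y -0.0767
heat 54 [ 0.5514 -0.1718  0.0758] pivot y -0.1667
```

View pics/m2s.png

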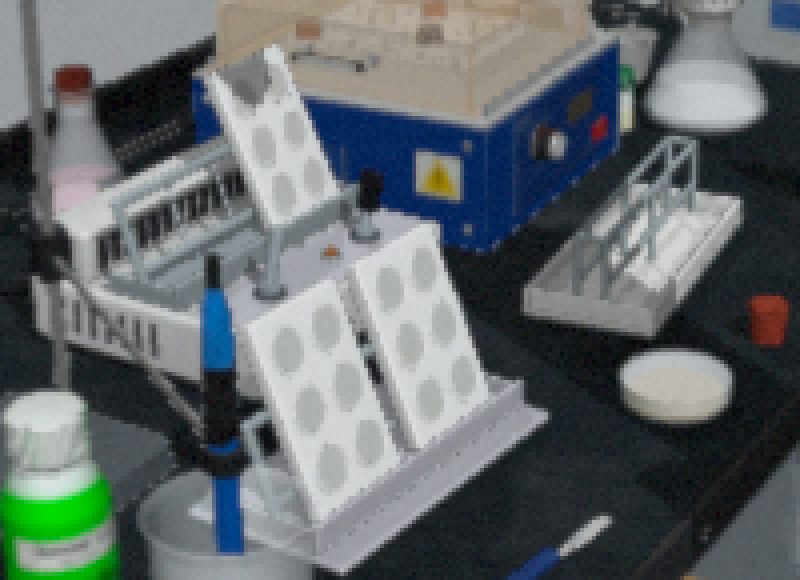

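Request:
carry_out(plan=[[0,0.2,-5,0,0],[0,0.2,-9,0,0],[0,0.2,-12,0,0],[0,0.2,-14,0,0],[0,0.2,-14,0,0],[0,0.8,-14,0,0],[0,1.4,-14,0,0],[0,2.0,-14,0,0],[0,2.6,-14,0,0],[0,3.0,-14,0,0],[0,3.0,-14,0,0],[0,1.5,-14,0,0],[0,0.5,-14,0,0],[0,0,-12,0,0],[0,0,-8,0,0],[0,-1,-4,0,3],[0,-3.2,-4,0,6.4],[0,-3.2,-4,0,6.4],[0,-3.2,-4,0,6.4]])

```text
clock: 30.2
position: [0.554, -0.1577, 0.2357]
ee_rot: [-3.139, 0.042, -0.019]
force: [-0.3, 0.6, 0.9]
width: 0.307
```

```bash
python3 - <<'E'
from h import *
sw('s4')
im,d,c=grab('side');V=cloud(d,c);V0=np.load('side0.npz')['W']
for n,X,b in(('pb start',V0,(.59,.66,-.198,-.132,.07,.14)),('pd now',V,(.59,.66,-.198,-.132,.07,.14)),('pa',V,(.41,.5,.0,.055,.03,.1)),('pb',V,(.41,.5,-.085,-.025,.03,.1))):
  P=X[box(X,*b)]; 
  for _ in range(4):
    m=P.mean(0);n_=np.linalg.svd(P-m)[2][2];r=abs((P-m)@n_);P=P[r<max(.0025,1.5*r.std())]
  n_*=np.sign(-n_[0]);print(n,len(P),m.round(4),'tilt',np.degrees(np.arcsin(n_[2])).round(1),'plane x at z=.1 (.063)',(m[0]-(.1-m[2])*n_[2]/n_[0]).round(4))
P=V[box(V,.5,.75,-.3,-.2,.1,.2)];print('box left edge y',P[:,1].max(),P[:,2].max())
E
```

```text
fan 32 [ 0.5543 -0.0673  0.0763] pivot y -0.0767
heat 52 [ 0.552  -0.1722  0.0761] pivot y -0.1667
pb start 492 [ 0.6129 -0.1651  0.1042] tilt 20.6 plane x at z=.1 (.063) 0.6113
pd now 522 [ 0.6131 -0.1629  0.1043] tilt 25.7 plane x at z=.1 (.063) 0.611
pa 800 [0.448  0.0285 0.0651] tilt 23.1 plane x at z=.1 (.063) 0.463
pb 691 [ 0.4422 -0.0536  0.0652] tilt 23.0 plane x at z=.1 (.063) 0.4571
box left edge y -0.24344188366537373 0.13919924647494397
```

Request:
carry_out(plan=[[2.4,-0.5,0,0,0],[2.4,-0.5,0,0,0],[2.4,-0.5,0,0,0],[2.4,-0.5,0,0,0],[2.4,-0.5,0,0,0],[2.4,-0.5,-4,0,0],[2.4,-0.5,-7,0,0],[2.4,-0.5,-8.5,0,0],[2.4,-0.5,-8.5,0,0],[2.4,-0.5,-8.5,0,0]])

```text
clock: 31.3
position: [0.5782, -0.1611, 0.1509]
ee_rot: [-3.138, 0.038, -0.018]
force: [0.9, 0.3, 0.4]
width: 0.005
```

Request:
carry_out(plan=[[0.8,0,0,0,0],[1.2,0,0,0,0],[1.4,0,0,0,0],[1.6,0,0,0,0],[1.7,0,0,0,0],[1.7,0,0,0,0]])

```text
clock: 31.9
position: [0.5948, -0.1611, 0.1509]
ee_rot: [-3.138, 0.038, -0.017]
force: [-3.9, 0.0, 4.8]
width: 0.003
```

```bash
cat > tilt.py <<'E'
from h import *
im,d,c=grab('side');V=cloud(d,c)
for n,X,b in(('pd now',V,(.59,.66,-.198,-.132,.07,.14)),):
  P=X[box(X,*b)&(im.min(2)>95)]
  for _ in range(5):
    m=P.mean(0);n_=np.linalg.svd(P-m)[2][2];r=abs((P-m)@n_);P=P[r<max(.0025,1.5*r.std())]
  n_*=np.sign(-n_[0]);print(n,len(P),m.round(4),'tilt',np.degrees(np.arcsin(n_[2])).round(1),(m[0]-(.1-m[2])*n_[2]/n_[0]).round(4))
E
python3 tilt.py
```

```text
pd now 102 [ 0.6094 -0.1435  0.1064] tilt -16.1 0.6155
```

Request:
carry_out(plan=[[0.1,0,0,0,0],[0.2,0,0,0,0],[0.2,0,0,0,0]])

```text
clock: 32.25
position: [0.5955, -0.1611, 0.1508]
ee_rot: [-3.138, 0.038, -0.012]
force: [-8.3, -0.1, 7.5]
width: 0.003
```

Request:
carry_out(plan=[[-1,0,0,0,0],[-2,0,0,0,0],[-2.5,0,4,0,0],[-4,0,8.5,0,0],[-4,0,8.5,0,0]])

```text
clock: 32.75
position: [0.5566, -0.1618, 0.2414]
ee_rot: [-3.14, 0.039, -0.026]
force: [0.4, -1.0, 0.3]
width: 0.006
```

```bash
python3 tilt.py
```

```text
pd now 530 [ 0.6136 -0.1638  0.1052] tilt 25.2 0.6112
```

Request:
carry_out(plan=[[2.1,0,0,0,0],[2.1,0,-4,0,0],[2.1,0,-7,0,0],[2.1,0,-9.2,0,0],[2.1,0,-9.2,0,0],[3,0,-9.2,0,0],[3.5,0,-9.2,0,0],[3.8,0,-9.2,0,0],[3.9,0,-9.1,0,0],[3.97,0,-8.9,0,0],[4.05,0,-8.7,0,0],[4.15,0,-8.5,0,0],[4.25,0,-8.3,0,0],[4.35,0,-8.1,0,0],[3.5,0,-8.1,0,0],[2,0,-7,0,0],[0,0,-4,0,0],[0,0,0,0,0],[0,0,0,0,0]])

```text
clock: 34.7
position: [0.559, -0.1621, 0.2452]
ee_rot: [3.141, -0.04, 0.04]
force: [-0.0, 0.1, 0.8]
width: 0.001
```

```bash
python3 tilt.py
```

```text
pd now 508 [ 0.6133 -0.1637  0.1049] tilt 23.4 0.6112
```

Request:
carry_out(plan=[[1.9,0,0,0,0],[1.9,0,-4,0,0],[1.9,0,-7,0,0],[1.9,0,-9.6,0,0],[1.9,0,-9.6,0,0],[2.8,0,-9.6,0,0],[3.4,0,-9.6,0,0],[3.65,0,-9.6,0,0],[3.75,0,-9.4,0,0],[3.85,0,-9.2,0,0],[3.95,0,-9.0,0,0],[4.05,0,-8.8,0,0],[4.15,0,-8.6,0,0],[4.25,0,-8.4,0,0],[3.3,0,-8.4,0,0],[1.8,0,-7.4,0,0],[-0.3,0,-4,0,0],[-0.3,0,0,0,0],[-0.3,0,0,0,0]])

```text
clock: 36.65
position: [0.5581, -0.1624, 0.2495]
ee_rot: [3.138, -0.04, 0.053]
force: [0.2, -0.4, 0.2]
width: 0.004
```

```bash
python3 tilt.py;python3 - <<'E'
from h import *
from scipy.spatial.transform import Rotation as R
s=arm.observe();print(R.from_rotvec(s['ee_rot']).as_matrix().round(3).tolist())
E
```

```text
pd now 508 [ 0.6135 -0.1634  0.1053] tilt 20.4 0.6115
[[0.999, -0.025, 0.031], [-0.025, -1.0, -0.002], [0.031, 0.001, -1.0]]
```

```bash
python3 - <<'E'
from h import *
for f in('top0','side0'):
  W=np.load(f+'.npz')['W']
  for y in(-.235,-.24,-.245,-.25,-.255,-.26,-.265):
    P=W[box(W,.5,.62,y-.005,y,.02,.2)]; print(f,y,len(P),(P[:,2].max().round(3),P[:,0].min().round(3)) if len(P) else '')
E
```

```text
top0 -0.235 0 
top0 -0.24 0 
top0 -0.245 12 (np.float64(0.118), np.float64(0.608))
top0 -0.25 36 (np.float64(0.119), np.float64(0.535))
top0 -0.255 132 (np.float64(0.116), np.float64(0.525))
top0 -0.26 141 (np.float64(0.141), np.float64(0.525))
top0 -0.265 157 (np.float64(0.14), np.float64(0.525))
side0 -0.235 0 
side0 -0.24 1 (np.float64(0.116), np.float64(0.619))
side0 -0.245 12 (np.float64(0.119), np.float64(0.563))
side0 -0.25 288 (np.float64(0.119), np.float64(0.526))
side0 -0.255 585 (np.float64(0.117), np.float64(0.523))
side0 -0.26 262 (np.float64(0.139), np.float64(0.523))
side0 -0.265 365 (np.float64(0.139), np.float64(0.523))
```

Request:
carry_out(plan=[[-0.6,0.7,0,0,6.4],[-0.6,0.7,0,0,6.4],[-0.6,0.7,0,0,6.4],[-0.6,0.7,0,0,6.4],[-0.6,0.7,0,0,6.4],[-0.6,0.7,0,0,6.4],[-0.6,0.7,-4,0,6.4]])

```text
clock: 37.4
position: [0.5546, -0.1558, 0.2108]
ee_rot: [3.137, -0.04, 0.063]
force: [0.9, -0.2, -0.4]
width: 0.567
```

Request:
carry_out(plan=[[-0.3,0.1,0,0,6.4],[-0.3,0.1,0,0,6.4],[-0.3,0.1,0,0,6.4],[-0.3,0.1,-4,0,6.4],[-0.3,0.1,-6,0,6.4],[-0.3,0.1,-7.1,0,6.4],[-0.3,0.1,-7.1,0,6.4],[-0.3,0.7,-7.1,0,6.4],[-0.3,1.2,-7.1,0,6.4],[-0.3,1.7,-7.1,0,6.4],[-0.3,2.1,-7.1,0,6.4],[-0.3,2.2,-7.1,0,6.4],[-0.3,2.2,-7.1,0,6.4],[-0.3,1.2,-7.1,0,6.4],[-0.3,1.2,-4,0,6.4],[-0.3,1.2,0,0,6.4],[-0.3,1.2,4,0,6.4],[-0.3,1.2,8,0,6.4],[-0.3,1.2,8,0,6.4]])

```text
clock: 39.3
position: [0.554, -0.1453, 0.2966]
ee_rot: [3.135, -0.042, 0.078]
force: [0.5, -0.2, -1.0]
width: 0.696
```

```bash
python3 tilt.py; python3 -c "
from h import *
sw('s5')"; python3 m.py m3
```

```text
pd now 485 [ 0.6134 -0.1641  0.1057] tilt 20.4 0.6113
fan 31 [ 0.5543 -0.0674  0.0765] pivot y -0.0767
heat 45 [ 0.5519 -0.1574  0.0761] pivot y -0.1667
[[0.999, -0.027, 0.042], [-0.027, -1.0, -0.005], [0.042, 0.004, -0.999]]
top dryer pl 79 [ 0.623 -0.197  0.132] [ 0.634 -0.167  0.146]
top pd 186 [ 0.38  -0.445  0.07 ] [ 0.53  -0.258  0.102]
rack ((428.46875, -270.36932373046875), (114.27174377441406, 259.746826171875), 19.151893615722656)
side pb 370 [ 0.445 -0.088  0.08 ] [ 0.469 -0.019  0.107]
side pa 433 [ 0.452 -0.004  0.08 ] [0.475 0.06  0.107]
side dryer pl 354 [ 0.611 -0.198  0.11 ] [ 0.635 -0.131  0.146]
side pd 237 [ 0.38  -0.443  0.07 ] [ 0.53  -0.254  0.1  ]
```

View pics/s5.png

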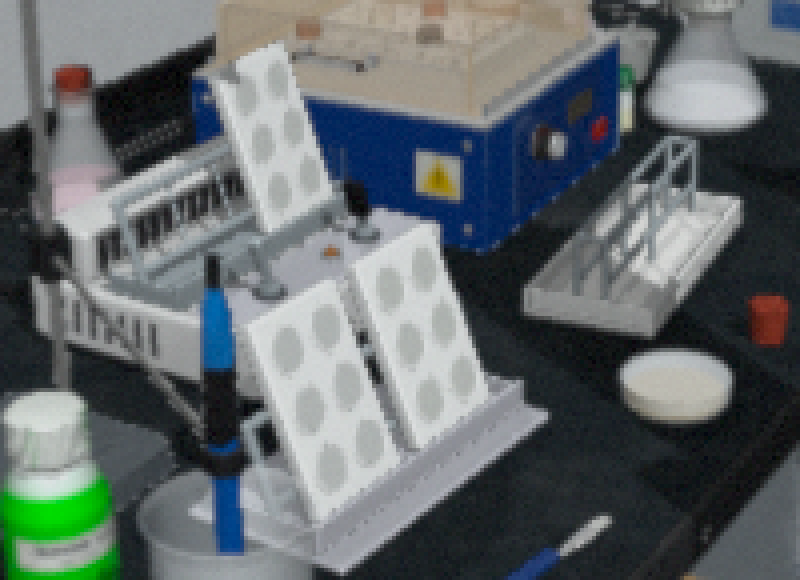

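All the plates are leaning, both switches are on, the petri dish hasn't moved, and the gripper is clear. I'm handing it in.

```bash
python3 -c "
from cell import arm
print(arm.sign_off())"
```

```text
the job is handed in; nothing more can be done
None
```

The batch is changed and handed in after about 40 s of robot time. I flipped the heat off and then the fan off, moved the plates, then flipped the fan on and the heat last.

- **Plates:** both dried plates now lean side by side on the cooling stand. Only one washed plate was in the rack, at its −y place, so I took it as plate_d. It leans in the dryer's right place. The yellow look-alike was left alone.
- **Last checks:** both switches lean left (on), at y −0.067 for the fan and −0.157 for the heat. The plate on the dryer leans at 20.4°, which is snug. The petri dish was not touched and looks unmoved in the last picture.
- **Less than perfect:**
    - The two plates on the stand lean at about 23° rather than 20°, with their feet in the trough but slightly forward of snug. I left them that way.
    - The plate on the dryer first settled at about 25°, so I nudged its foot back. I did this with the fan already on and the heat still off, so that plate was last adjusted after the fan was switched on.
    - The drain rack looks slightly turned since the plate was lifted out. I don't know whether the lift or an outside knock did it.

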